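# Make up a counting kit and a dosing kit

### The arm

A 6-joint arm with a two-finger parallel gripper is mounted at the origin on a cart in front of the work surface, level with it; the furniture and walls round the work are solid. World frame = base frame: x ahead of the robot, y to its left, z up, the work surface at z = 0. Lengths are in mm, angles in degrees, forces in N, time in s.
With the tool pointing down it reaches from about 350 to 850 mm from the base axis. Payload 8.1 kg.
Tool frame: the origin (TCP) lies between the finger pads; the fingertips stand 22 mm ahead of it and the grasp point (between the pads) lies 3 mm ahead of it; z points along the fingers, y is the line along which they close (so a half turn about z gives the same grasp; the last joint's range is limited). The gripper opens to 85 mm and grips with 20 to 120 N. Pads are 22 mm wide; open, the fingers measure 114 mm over their backs; the gripper's body (76 mm by 85 mm) begins 54 mm behind the grasp point. The pads swing forward as they close: fully open they stand 13 mm farther back than shut.
Start: joints at [-74.393, 7.471, 85.268, -0, 87.261, -4.893], TCP at [210.149, -561.999, 253.292] pointing down, gripper open.
Joint ranges: [-169.43, 169.43], [-51.17, 129.36], [1.28, 143.12], [-76.62, 256.62], [0, 156.53], [-152.29, 152.29]. Speed limits (degrees/s): [136.94, 136.94, 159.86, 180, 180, 180].

### API

Orientations are given as [roll, pitch, yaw] about the fixed x, y, z axes, in that order (R = Rz(yaw) Ry(pitch) Rx(roll)).
In Python, from bench import sense, snapshot, calibration, hand_in gives the robot as it stands.
- The arm moves only by the shell command python3 -m crank 'ROWS' [FORCE]. ROWS is JSON, a list of rows, each a list of 5 numbers: the shift along the tool's x, y, z in cm, then the turn about the tool's z in rad, then the finger opening in cm, from 0 to 8.54. A call has 1 to 20 rows; each row is the pose to reach, as a shift and turn from the pose commanded when the call began, along the tool's axes at that moment; what a row does not reach only later rows make up. A row lasts 1/10 s, in which the tool goes at most 50 mm and 8.59 degrees, less where a joint would pass 70% of its speed; a pose out of reach is approached as far as the arm can. A call with a gripper value outside its range is refused whole. The fingers move at their own pace and stop on an object; FORCE is the grip in N (left out, the last holds). Time passes only in rows, so rows that repeat a pose let the fingers close. It gives the time, the measured TCP pose, the force, the opening and the grip force at its end, in the units of the state.
- sense(): the state, without advancing time (a new reading comes with each control period).
- snapshot(name): name is "scene" or "top"; returns (picture, depth): 400x640x3 uint8, red, green, blue; 400x640 float32, mm along the optical axis (not along the pixel's ray), 0 where there is no reading.
- calibration(name): a dict with "fovy" (degrees; the focal length in pixels is half the picture's height over the tangent of half this angle, whatever the lens; pixels are square), "cx", "cy" (the principal point, pixels), "k1" (the pictures are not rectified: a ray, as slopes to the right and down, at radius r is drawn at 1 + k1 r^2 times it, then the intrinsics apply), "rvec" (rotation vector, rad) and "tvec" (3), from world to camera coordinates, as OpenCV has them. Camera axes: x right, y down, z forward; pixel columns grow to the right and rows downward; lengths in mm; the calibration is good to about 2 mm. A picture is of the moment at which its call begins. calibration takes no time and is no camera call.
- hand_in(): hands the job in; it is judged then, once.
The state is a dict: "time": time; "joint_pos": joint angles; "qd": joint speeds; "joint_efforts": joint torques, N m; "tool_pos": TCP position; "tcp_rot": TCP orientation; "ft_force": force on the tool from outside, world axes, zero at the start; "wrist_torque": the same for the moment, N m; "finger_gap": finger opening in mm; "grip_force": force on a finger pad.
Only numpy, scipy, OpenCV 4.12 (cv2) and the standard library are available. Lean on these libraries where they do the work, as an engineer would, in place of code of your own. Each camera call takes 0.05 s, during which the arm holds its last target. There are 200 camera calls.

### The job

Make up two kits from the row of stock just behind the two trays, each thing standing upright on the middle of its dark pad. In the long tray put a sample tube on the small round pad, the culture dish on the large round pad and the tally counter on the square pad; in the short tray put the other sample tube on the smaller pad and the smaller of the two screw-cap bottles on the larger pad. Leave the larger bottle standing where it is.

Things in the scene. Friction and masses are not known exactly. Their poses are not given: they have to be found in the camera images.
- long_tray: Fixed white tray, grey liner, three dark pads; 280 mm (own y, plus 9 mm lugs at the ends) x 100 mm (own x). Origin: middle of its underside, on the bench. Rim 10 mm high, 4 thick; things stand on the liner, 6 mm above the origin. Pad centres at own x = 0: small round (40 mm, tube) y = +95 mm; large round (68 mm, dish) y = 0; square (60 mm, tally counter) y = -95 mm.
- short_tray: Fixed white tray like the long one, with two dark round pads; 200 mm (own y, plus 9 mm lugs at the ends) x 100 mm (own x). Origin: middle of its underside, on the bench. Rim 10 mm high, 4 thick; things stand on the liner, 6 mm above the origin. Pad centres at own x = 0: smaller (40 mm, tube) y = +50 mm; larger (54 mm, smaller bottle) y = -50 mm.
- dish_center (a point): Flat round lidded culture dish, 59 mm in diameter, 14 mm high, 20 g, lying on the bench; pinch it across the rim. The point is on its axis, half-way up (7 mm); z is up.
- counter_center (a point): Hand tally counter: upright drum 44 mm wide, 26 mm high, with a button on top (to 36 mm), about 90 g. A knob sticks out on its -y side; a flat block (10 to 18 mm up) stands 4 mm out on its -x side. Pinch it along its own x axis (48 mm with the block), clear of the knob. The point is on the drum's axis, 13 mm over its foot; z is up. Any heading on the pad will do.
- small_bottle_center (a point): The smaller of the two screw-cap bottles: round body 44 mm in diameter and 64 mm high, cap 39 mm in diameter above it, 82 mm tall in all, about 80 g. The point is on the axis, half-way up (41 mm over its foot); z is up.
- tube_a_center (a point): Self-standing 30 ml sample tube, one of two: clear cylinder 27 mm in diameter with a screw cap of 28 to 29 mm, 75 mm tall, about 35 g. The two tubes are alike and either may go in either kit. The point is on the axis, half-way up (37 mm over its foot); z is up.
- tube_b_center (a point): Self-standing 30 ml sample tube, the other of two: clear cylinder 27 mm in diameter with a screw cap of 28 to 29 mm, 75 mm tall, about 35 g. The two tubes are alike and either may go in either kit. The point is on the axis, half-way up (37 mm over its foot); z is up.
- large_bottle_center (a point): The larger screw-cap bottle, 56 mm in diameter and 105 mm tall, standing among the stock; it belongs to no kit and stays where it is. The point is on its axis, half-way up (52 mm); z is up.
There are look-alikes about, which are no part of the job. Leave any purple look-alike of the part that bears large_bottle_center alone.

How it is judged:
By the outcome, as a careful person would: the job done as asked, in the order asked, and still so for the second after the job is handed in, with the robot touching nothing.
It also fails if it takes over 128 s, if anything falls off the work surface, if the arm or the gripper's body presses on something with over 40 N, if the wrist force passes 120 N, or if a joint passes its speed limit or range.

## Working session

There is one attempt and no reset: what is moved stays moved. The work goes in short steps, Python scripts to look and compute and a shell command to move; the robot and the scene stay as the last step left them, time stands still between calls to the robot, and variables do not carry over. Pictures are saved under pics/ and viewed, at most 16 in all, crops included, and the job is handed in when it is done.

```bash
ls; mkdir -p pics; cat > h.py <<'E'
import numpy as np, cv2
from bench import sense, snapshot, calibration
def K(n):
    c=calibration(n); f=200/np.tan(np.radians(c["fovy"])/2)
    R,_=cv2.Rodrigues(np.array(c["rvec"],float)); return c,f,R,np.array(c["tvec"],float)
def ray(n,u,v):
    c,f,R,t=K(n); d=np.array([(u-c["cx"])/f,(v-c["cy"])/f]); p=d.copy()
    for _ in range(20): p=d/(1+c["k1"]*(p@p))
    return -R.T@t, R.T@np.array([p[0],p[1],1]), np.r_[p,1]
def onz(n,u,v,z):
    o,d,_=ray(n,u,v); return o+d*(z-o[2])/d[2]
def proj(n,P):
    c,f,R,t=K(n); q=R@np.array(P,float)+t; p=q[:2]/q[2]; p=p*(1+c["k1"]*(p@p)); return p*f+[c["cx"],c["cy"]]
def cloud(n,depth):
    c,f,R,t=K(n); v,u=np.mgrid[0:400,0:640]; d=np.stack([(u-c["cx"])/f,(v-c["cy"])/f],-1); p=d.copy()
    for _ in range(20): p=d/(1+c["k1"]*(p**2).sum(-1,keepdims=True))
    q=np.concatenate([p,np.ones(p.shape[:2]+(1,))],-1)*depth[...,None]
    return (q-t)@R
E
python3 - <<'E'
from h import *
for n in("scene","top"):
    p,d=snapshot(n); cv2.imwrite(f"pics/{n}0.png",p[...,::-1]); np.save(f"{n}0.npy",d)
    c,f,R,t=K(n); print(n,c,"f",f,"cam",-R.T@t, "valid",(d>0).mean())
s=sense(); print(s["tool_pos"],s["tcp_rot"])
E
```

```text
pics
scene {'fovy': 43.451912533294546, 'cx': 324.6527659578402, 'cy': 203.44522637615316, 'k1': -0.007505986049923417, 'rvec': array([ 0.84367047, -2.39789368,  1.2182152 ]), 'tvec': array([434.82266318, 259.2090934 , 825.6345532 ])} f 501.9158238294414 cam [ -1.33345388 668.67656521 700.57290198] valid 0.9960859375
top {'fovy': 55.77740503194118, 'cx': 321.16092272310345, 'cy': 201.00342297151505, 'k1': -0.07570121692346095, 'rvec': array([ 2.15705023, -2.14423183,  0.1026775 ]), 'tvec': array([  7.241385  , 539.22031925, 851.24959717])} f 377.91444121175624 cam [435.92626005  -9.13831235 908.47215372] valid 0.99598828125
[ 210.03466375 -561.52747033  252.30510468] [-1.79900206e+02 -6.71957742e-03  2.05007363e+01]
```

View pics/scene0.png

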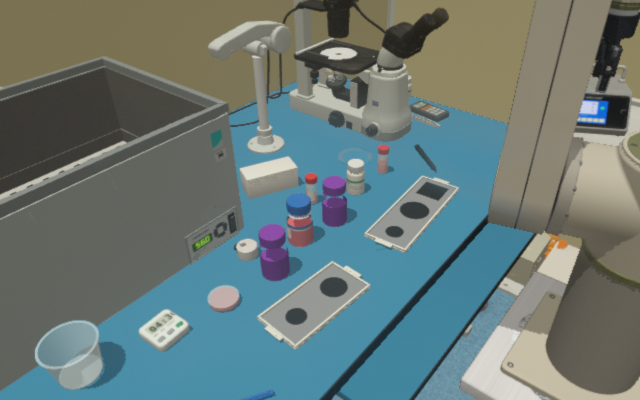

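View pics/top0.png

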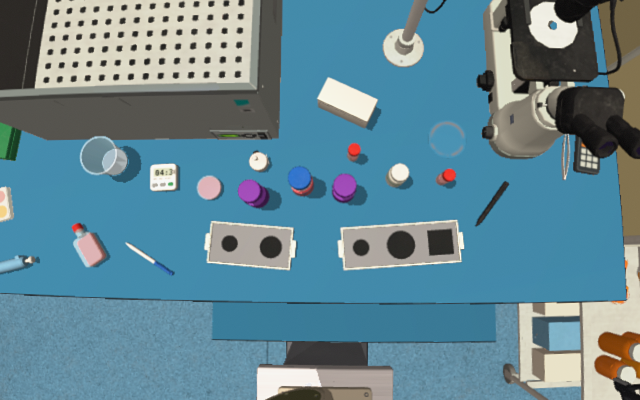

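The scene shows the stock row. In the top view: pink dish (209,188), white counter (258,161), purple bottles (252,193) and (344,188), blue-cap bottle (300,181), white-cap bottle (399,175), red-cap tubes (354,152) and (447,177). The trays are at (250,245) short and (400,245) long. The clear ring at (447,138) is about 86 mm wide, so it is not the dish.

```bash
cat > m.py <<'E'
from h import *
p=cv2.imread("pics/top0.png"); C=cloud("top",np.load("top0.npy")); Z=C[...,2]
S=cloud("scene",np.load("scene0.npy"))
items={"dish":(209,188,14),"counter":(258,161,36),"purpL":(252,193,105),"blue":(300,181,105),"purpR":(344,188,105),"white":(399,175,82),"tubeA":(354,152,75),"tubeB":(447,177,75)}
print("bench z",np.median(Z[200:215,100:200]),"scene",np.median(S[250:300,330:345,2]) )
for k,(u,v,h) in items.items():
    w=C[v-30:v+30,u-30:u+30].reshape(-1,3); g=onz("top",u,v,h)
    w=w[np.hypot(w[:,0]-g[0],w[:,1]-g[1])<45]
    top=np.percentile(w[np.hypot(w[:,0]-g[0],w[:,1]-g[1])<15][:,2],90)
    t=w[w[:,2]>top-6]; c,(a,b),_=cv2.minAreaRect(t[:,:2].astype(np.float32))
    # scene cloud
    q=S.reshape(-1,3); q=q[(np.hypot(q[:,0]-g[0],q[:,1]-g[1])<40)&(q[:,2]>top-10)]
    s=q.min(0).round(),q.max(0).round() 
    print(k,g.round(),"top z",top.round(1),"ctr",np.round(c,1),"size",round(a),round(b),len(t),"r",round(np.hypot(*c)), "scene",*s if len(q) else "")
# pads: dark within trays
g=cv2.cvtColor(p,cv2.COLOR_BGR2GRAY); m=(g<60).astype(np.uint8); m[:215]=0;m[275:]=0
n,l,st,ce=cv2.connectedComponentsWithStats(m)
for i in range(1,n):
    if st[i,4]>100 and st[i,3]<45: print("pad",ce[i].round(1),st[i,2:],onz("top",*ce[i],6).round(1), )
p4=cv2.resize(p[130:275,180:480],None,fx=2.66,fy=2.66,interpolation=cv2.INTER_CUBIC); cv2.imwrite("pics/crop1.png",p4)
sc=cv2.imread("pics/scene0.png")[130:320,190:450]; cv2.imwrite("pics/crop2.png",cv2.resize(sc,None,fx=3,fy=3,interpolation=cv2.INTER_CUBIC))
m=m*0
gs=cv2.cvtColor(cv2.imread("pics/scene0.png"),cv2.COLOR_BGR2GRAY);m=(gs<60).astype(np.uint8); 
n,l,st,ce=cv2.connectedComponentsWithStats(m)
for i in range(1,n):
    if 80<st[i,4]<900 and 170<ce[i][1]<330 and ce[i][0]>250: print("spad",ce[i].round(1),st[i,2:],onz("scene",*ce[i],6).round(1))
E
python3 m.py
```

```text
bench z 0.6558863217653351 scene 5.392877402925274
dish [572. 283.  14.] top z 16.8 ctr [573.7 284.2] size 58 56 442 r 640 scene [544. 257.   7.] [603. 316.  18.]
counter [633. 161.  36.] top z 33.2 ctr [635.3 162.3] size 34 39 89 r 656 scene [614. 145.  23.] [657. 187.  38.]
purpL [547. 158. 105.] top z 106.6 ctr [551.9 165.5] size 48 49 414 r 576 scene [527. 143.  97.] [577. 193. 107.]
blue [574.  55. 105.] top z 107.1 ctr [580.8  57.1] size 48 49 412 r 584 scene [556.  34.  97.] [606.  85. 108.]
purpR [559. -40. 105.] top z 106.6 ctr [565.4 -42.2] size 49 49 421 r 567 scene [540. -65.  97.] [591. -15. 108.]
white [ 592. -163.   82.] top z 83.9 ctr [ 598.4 -164.5] size 38 39 248 r 621 scene [ 579. -183.   74.] [ 618. -141.   85.]
tubeA [646. -64.  75.] top z 76.3 ctr [653. -65.] size 28 25 120 r 656 scene [638. -76.  67.] [668. -47.  78.]
tubeB [ 590. -272.   75.] top z 75.8 ctr [ 594.9 -278.4] size 26 25 117 r 657 scene [ 580. -293.   66.] [ 608. -261.   77.]
pad [440.1 241.8] [ 26  25 558] [ 445.7 -272.7    6. ]
pad [400.7 244.6] [ 27  27 563] [ 438.9 -178.5    6. ]
pad [229.2 243.1] [ 15  15 175] [439.5 231.    6. ]
pad [270.2 246.8] [ 21  21 343] [431.7 131.7   6. ]
pad [360.6 247.2] [ 16  15 176] [432.4 -83.2   6. ]
spad [430.6 193.6] [22 10 97] [ 442.3 -258.8    6. ]
spad [414.4 210. ] [ 26  15 300] [ 438.4 -177.     6. ]
spad [469.7 321.4] [125 166 468] [188.8  49.3   6. ]
```

View pics/crop1.png

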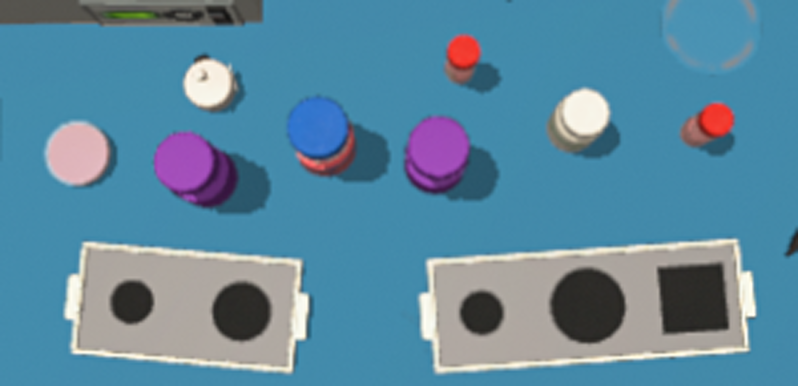

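View pics/crop2.png

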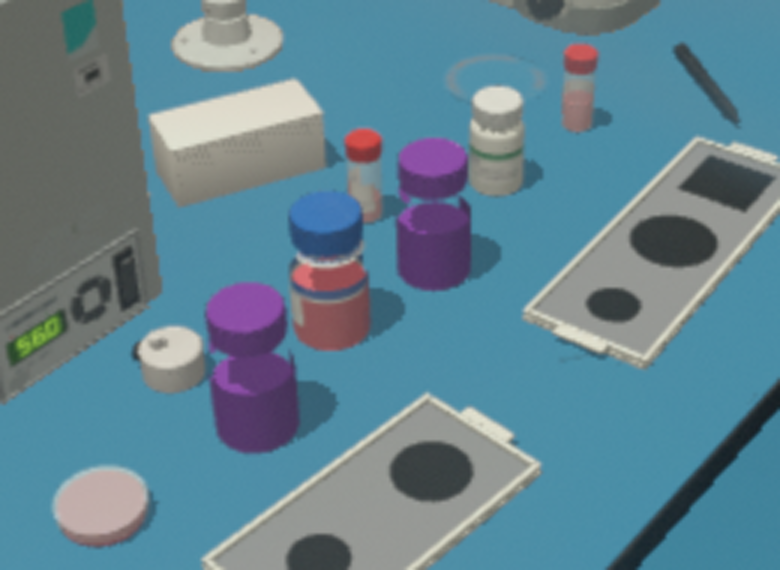

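Candidates:
- **Bottles:** white cap (399,175) is 39 mm across and 84 mm high, so it is the small bottle. Blue cap (300,181) is 107 mm high, so it is the large one and stays. The purple ones at (252,193) and (344,188) are look-alikes.
- **Dish:** the pink disc (209,188) measures 58 mm and is 14 mm high, so it fits.
- **Tubes:** the red caps at (447,177) and (354,152).
- **Counter:** at (258,161), with its knob pointing up-left in the picture (+x).

Sizes and heights all match, and the crops confirm this.

```bash
cat > plan.py <<'E'
# usage: plan.py "x,y,z,yaw" "x,y,z,yaw" ... : first is commanded now; prints shifts in cm / rad from it
import sys, numpy as np
P=[list(map(float,a.split(","))) for a in sys.argv[1:]]; c=P[0]; s=np.radians(c[3])
for q in P[1:]:
    dx,dy,dz=np.subtract(q[:3],c[:3])
    print(np.round([(dx*np.cos(s)+dy*np.sin(s))/10,(dx*np.sin(s)-dy*np.cos(s))/10,-dz/10],2),round(-np.radians(q[3]-c[3]),3))
E
python3 plan.py 210.15,-562,253.3,20.5 594.5,-277.5,170,4 
python3 plan.py 594.5,-277.5,170,4 594.5,-277.5,45,4 594.5,-277.5,160,4 432.4,-82.3,160,4 432.4,-82.3,52,4
python3 - <<'E'
from h import *
p=cv2.imread("pics/top0.png"); q=p[140:182,236:282]; 
cv2.imwrite("pics/cnt.png",cv2.resize(q,None,fx=12,fy=12,interpolation=cv2.INTER_CUBIC))
E
```

```text
[ 45.96 -13.19   8.33] 0.288
[ 0.   0.  12.5] -0.0
[0. 0. 1.] -0.0
[-14.81 -20.6    1.  ] -0.0
[-14.81 -20.6   11.8 ] -0.0
```

View pics/cnt.png

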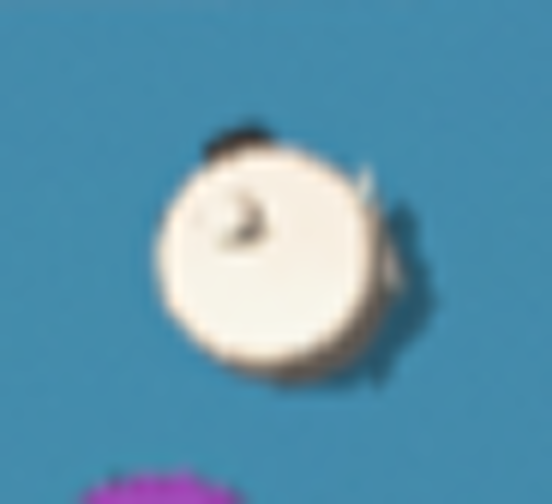

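The crop shows the counter's drum at about (258.1,161.3), with the knob up and slightly left and the block on the right. That tilts its axes by about 14°, so the pinch yaw is 14°. Now I'll start on tube B.

```bash
python3 -m crank '[[46,-13.2,8.3,0.288,7],[46,-13.2,8.3,0.288,7],[46,-13.2,8.3,0.288,7],[46,-13.2,8.3,0.288,7],[46,-13.2,8.3,0.288,7],[46,-13.2,8.3,0.288,7],[46,-13.2,8.3,0.288,7],[46,-13.2,8.3,0.288,7],[46,-13.2,8.3,0.288,7],[46,-13.2,8.3,0.288,7],[46,-13.2,8.3,0.288,7],[46,-13.2,8.3,0.288,7],[46,-13.2,8.3,0.288,7],[46,-13.2,8.3,0.288,7],[46,-13.2,8.3,0.288,7]]' 30
python3 - <<'E'
from h import *
print(onz("top",258.1,161.25,26))
p,d=snapshot("scene"); cv2.imwrite("pics/s1.png",p[...,::-1][100:320,230:470].repeat(3,0).repeat(3,1)[:600,:720])
s=sense(); print(s["tool_pos"],s["tcp_rot"])
E
```

```text
time: 1.6
tool_pos: [594.2, -278.4, 170.8]
tcp_rot: [180.0, -0.0, 3.9]
ft_force: [0.2, -0.1, 0.6]
finger_gap: 69.8
grip_force: 0.0
[635.09448443 162.48744403  26.        ]
[ 594.25162992 -278.23476293  170.72922576] [ 1.79981393e+02 -2.61541221e-02  3.91074607e+00]
```

View pics/s1.png

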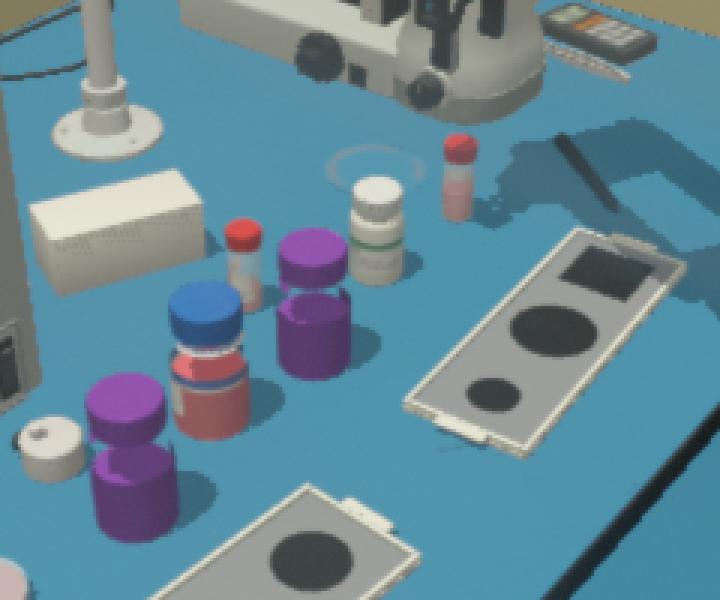

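The arm isn't visible above the tube, only a shadow at the upper right of this crop. I'll check the whole frame before going down.

```bash
python3 - <<'E'
from h import *
for n in("scene","top"): print(n,proj(n,[594.5,-278,150]),proj(n,[594.5,-278,75]))
a=snapshot("scene")[0]; b=snapshot("top")[0]
cv2.imwrite("pics/s2.png",np.vstack([a,b])[...,::-1][:, :].copy()[::1][:800:1] if 0 else cv2.resize(np.hstack([a,b])[...,::-1],None,fx=.62,fy=.62,interpolation=cv2.INTER_AREA))
E
```

```text
scene [385.52683734 119.52661454] [383.95425627 146.56519236]
top [460.86561688 168.08329376] [449.44696388 174.85573485]
```

View pics/s2.png

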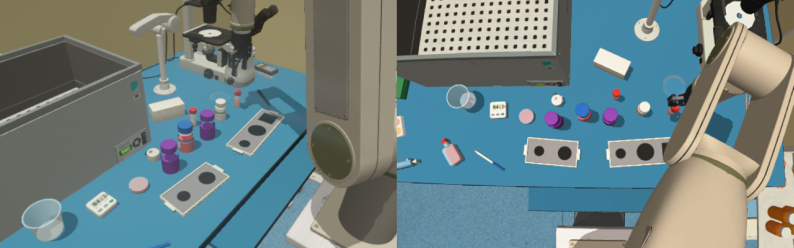

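The gripper is above tube B, its fingers showing dark against the microscope in the crop. I'll go down, grip and lift.

```bash
python3 -m crank '[[0,0,4,0,7],[0,0,8,0,7],[0,0,11,0,7],[0,0,12.5,0,7],[0,0,12.5,0,7],[0,0,12.5,0,2],[0,0,12.5,0,2],[0,0,12.5,0,2],[0,0,12.5,0,2],[0,0,12.5,0,2],[0,0,12.5,0,2],[0,0,12.5,0,2],[0,0,12,0,2],[0,0,9,0,2],[0,0,5,0,2],[0,0,1,0,2],[0,0,1,0,2]]' 30
```

```text
time: 3.45
tool_pos: [598.4, -279.1, 169.0]
tcp_rot: [179.6, -0.6, 4.0]
ft_force: [0.7, 0.4, 0.4]
finger_gap: 26.5
grip_force: 29.5
```

```bash
python3 -m crank '[[-3.7,-5.1,0,0,2],[-7.4,-8.2,0,0,2],[-11,-12,0,0,2],[-13,-16,0,0,2],[-14.84,-19,0,0,2],[-14.84,-20.6,0,0,2],[-14.84,-20.6,0,0,2],[-14.84,-20.6,4,0,2],[-14.84,-20.6,8,0,2],[-14.84,-20.6,10,0,2],[-14.84,-20.6,10.5,0,2],[-14.84,-20.6,10.5,0,2],[-14.84,-20.6,10.5,0,2]]'
python3 - <<'E'
from h import *
p,d=snapshot("scene"); cv2.imwrite("pics/s3.png",cv2.resize(p[...,::-1][120:280,330:500],None,fx=3.5,fy=3.5,interpolation=cv2.INTER_CUBIC))
E
```

```text
time: 4.75
tool_pos: [433.0, -82.8, 55.9]
tcp_rot: [180.0, -0.0, 4.0]
ft_force: [-0.2, 0.2, 0.5]
finger_gap: 26.5
grip_force: 29.6
```

View pics/s3.png

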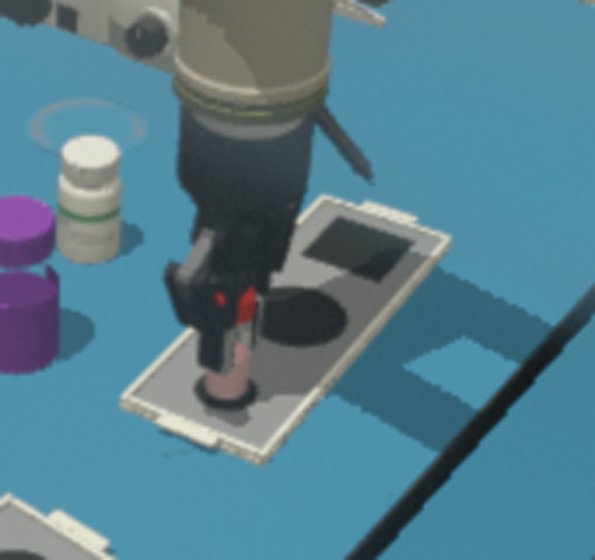

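Tube B (crop 228,385) stands over the middle of the small round pad. I'll release it, lift, and go to the dish.

```bash
python3 -m crank '[[0,0,0.4,0,2],[0,0,0.4,0,2],[0,0,0.4,0,6],[0,0,0.4,0,6],[0,0,0.4,0,6],[0,0,-3,0,6],[0,0,-8,0,7.2],[0,0,-12.5,0,7.2],[4,-6,-12.5,0,7.2],[6,-12,-12.5,0,7.2],[16.6,-35.6,-12.5,0,7.2],[16.6,-35.6,-12.5,0,7.2],[16.6,-35.6,-12.5,0,7.2],[16.6,-35.6,-12.5,0,7.2],[16.6,-35.6,-12.5,0,7.2],[16.6,-35.6,-12.5,0,7.2],[16.6,-35.6,-12.5,0,7.2],[16.6,-35.6,-12.5,0,7.2],[16.6,-35.6,-12.5,0,7.2]]' 30
```

```text
time: 6.7
tool_pos: [572.9, 283.7, 179.9]
tcp_rot: [180.0, 0.0, 4.0]
ft_force: [-1.3, -0.9, 0.5]
finger_gap: 72.1
grip_force: 0.0
```

```bash
python3 -m crank '[[0,0,5,0,7.2],[0,0,10,0,7.2],[0,0,14,0,7.2],[0,0,15.5,0,7.2],[0,0,16,0,7.2],[0,0,16,0,7.2],[0,0,16,0,5],[0,0,16,0,5],[0,0,16,0,5],[0,0,16,0,5],[0,0,16,0,5],[0,0,16,0,5],[0,0,15.5,0,5],[0,0,13,0,5],[0,0,8,0,5],[0,0,3,0,5],[0,0,3,0,5],[0,0,3,0,5]]' 25
python3 - <<'E'
from h import *
s=sense(); print(s["tool_pos"],s["tcp_rot"],s["finger_gap"])
p,d=snapshot("scene"); cv2.imwrite("pics/s4.png",cv2.resize(p[...,::-1][160:330,130:400],None,fx=2.8,fy=2.8,interpolation=cv2.INTER_CUBIC))
E
python3 plan.py 573.2,284.4,150,4 438.8,-177.6,150,4 438.8,-177.6,30,4
```

```text
time: 8.5
tool_pos: [574.9, 285.4, 154.0]
tcp_rot: [-179.9, -0.3, 4.0]
ft_force: [-0.0, 0.2, -0.3]
finger_gap: 57.1
grip_force: 26.9
[574.89328346 285.4331698  154.01424529] [-179.88773616   -0.33623032    4.00845911] 57.09148856870851
[-16.63  45.15  -0.  ] -0.0
[-16.63  45.15  12.  ] -0.0
```

View pics/s4.png

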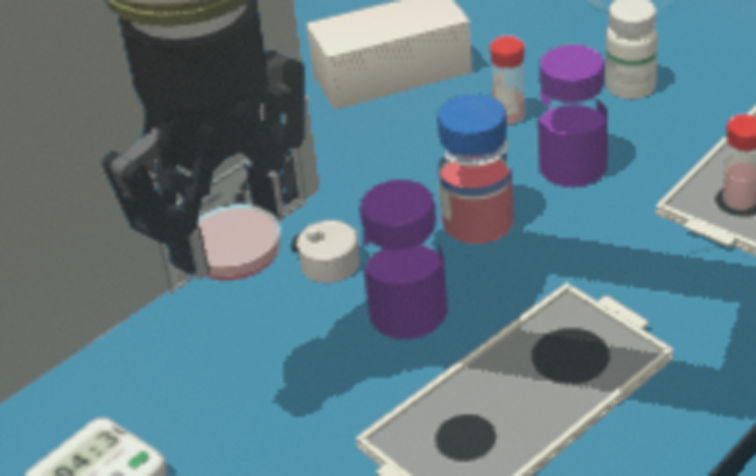

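The dish is held level between the fingers, and tube B stands on its pad at the right (crop 742,165). Next I'll carry the dish to the large round pad.

```bash
python3 -m crank '[[-1,3,0,0,5],[-16.6,45.15,0,0,5],[-16.6,45.15,0,0,5],[-16.6,45.15,0,0,5],[-16.6,45.15,0,0,5],[-16.6,45.15,0,0,5],[-16.6,45.15,0,0,5],[-16.6,45.15,0,0,5],[-16.6,45.15,0,0,5],[-16.6,45.15,0,0,5],[-16.6,45.15,0,0,5],[-16.6,45.15,0,0,5],[-16.6,45.15,3,0,5],[-16.6,45.15,7,0,5],[-16.6,45.15,10.5,0,5],[-16.6,45.15,11.8,0,5],[-16.6,45.15,12.1,0,5],[-16.6,45.15,12.1,0,5]]'
python3 - <<'E'
from h import *
p,d=snapshot("scene"); cv2.imwrite("pics/s5.png",cv2.resize(p[...,::-1][120:280,330:500],None,fx=3.5,fy=3.5,interpolation=cv2.INTER_CUBIC))
E
python3 plan.py 438.8,-177.6,29,4 438.8,-177.6,26,4 635.1,163.5,150,14 
```

```text
time: 10.35
tool_pos: [439.2, -176.4, 29.2]
tcp_rot: [-180.0, 0.0, 4.1]
ft_force: [-0.2, -0.3, 0.6]
finger_gap: 56.8
grip_force: 32.9
[0.  0.  0.3] -0.0
[ 21.96 -32.66 -12.1 ] -0.175
```

View pics/s5.png

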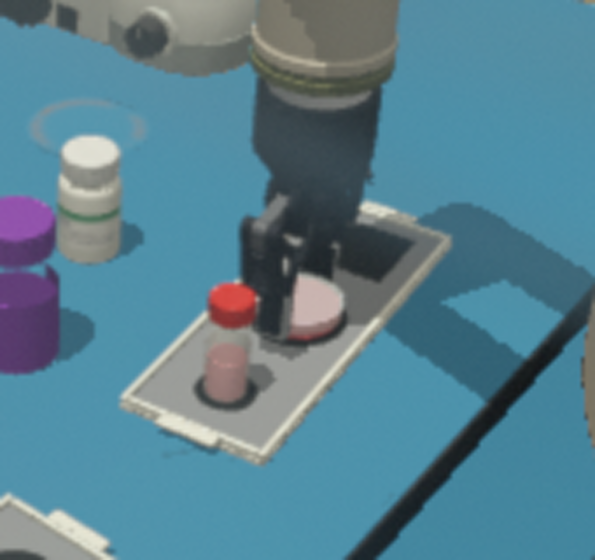

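The dish is over the large pad and the tube stands upright on its own. I'll release, then move above the counter.

```bash
python3 -m crank '[[0,0,0.3,0,5],[0,0,0.3,0,5],[0,0,0.3,0,7],[0,0,0.3,0,7],[0,0,0.3,0,7],[0,0,-3,0,7],[0,0,-8,0,7],[0,0,-13,0,7],[2,-4,-15,0,7],[22,-32.5,-15,-0.175,7],[22,-32.5,-15,-0.175,7],[22,-32.5,-15,-0.175,7],[22,-32.5,-15,-0.175,7],[22,-32.5,-15,-0.175,7],[22,-32.5,-15,-0.175,7],[22,-32.5,-15,-0.175,7],[22,-32.5,-15,-0.175,7],[22,-32.5,-15,-0.175,7],[22,-32.5,-15,-0.175,7]]' 30
python3 - <<'E'
from h import *
p,d=snapshot("top"); C=cloud("top",d)
def blob(mask,z):
    n,l,st,ce=cv2.connectedComponentsWithStats(mask.astype(np.uint8)); 
    for i in range(1,n):
        if st[i,4]>40: print(ce[i].round(1),st[i,2:],onz("top",*ce[i],z).round(1))
h=cv2.cvtColor(p,cv2.COLOR_RGB2HSV); roi=np.zeros(p.shape[:2],bool); roi[215:275,335:470]=1
print("pink");blob(roi&((h[...,0]<10)|(h[...,0]>165))&(h[...,1]>35)&(h[...,1]<150)&(h[...,2]>120),14)
print("cap");blob(roi&((h[...,0]<10)|(h[...,0]>170))&(h[...,1]>180)&(h[...,2]>120),75+6)
E
```

```text
time: 12.3
tool_pos: [635.5, 161.4, 179.1]
tcp_rot: [180.0, 0.0, 14.0]
ft_force: [-0.1, -0.3, -0.3]
finger_gap: 70.2
grip_force: 0.0
pink
[400.7 245.2] [ 24  23 417] [ 437.5 -176.8   14. ]
cap
[362.6 247.4] [ 12  12 111] [432.3 -81.5  81. ]
```

The dish is within 1.5 mm of its pad centre and the tube within 1 mm. Now I'll pick up the counter.

```bash
python3 -m crank '[[0,0,4,0,7],[0,0,8,0,7],[0,0,12,0,7],[0,0,14.5,0,7],[0,0,15.6,0,7],[0,0,15.6,0,7],[0,0,15.6,0,4],[0,0,15.6,0,4],[0,0,15.6,0,4],[0,0,15.6,0,4],[0,0,15.6,0,4],[0,0,15.6,0,4],[0,0,15,0,4],[0,0,12,0,4],[0,0,7,0,4],[0,0,2,0,4],[0,0,2,0,4],[0,0,2,0,4]]' 35
python3 - <<'E'
from h import *
p,d=snapshot("scene"); cv2.imwrite("pics/s6.png",cv2.resize(p[...,::-1][130:320,170:440],None,fx=2.8,fy=2.8,interpolation=cv2.INTER_CUBIC))
E
python3 plan.py 635.6,161.4,159,14 445.9,-273.7,159,4
```

```text
time: 14.15
tool_pos: [637.5, 162.5, 162.8]
tcp_rot: [180.0, -0.3, 14.0]
ft_force: [-0.5, -0.2, -1.9]
finger_gap: 44.4
grip_force: 36.1
[-28.93  37.63  -0.  ] 0.175
```

View pics/s6.png

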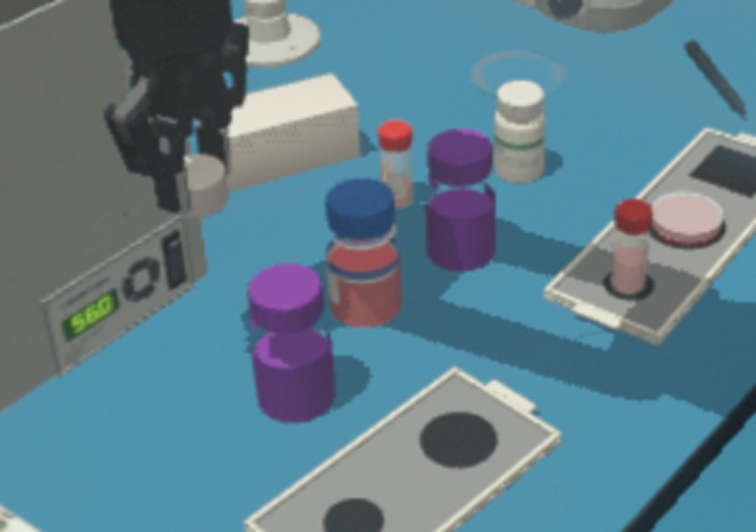

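The counter is gripped at 44 mm and lifted. I'll place it with the fingers along the square's diagonal (yaw 44°) so they stay clear of the rim.

```bash
python3 -m crank '[[-2,3,0,0,4],[-28.9,37.5,0,-0.524,4],[-28.9,37.5,0,-0.524,4],[-28.9,37.5,0,-0.524,4],[-28.9,37.5,0,-0.524,4],[-28.9,37.5,0,-0.524,4],[-28.9,37.5,0,-0.524,4],[-28.9,37.5,0,-0.524,4],[-28.9,37.5,0,-0.524,4],[-28.9,37.5,0,-0.524,4],[-28.9,37.5,0,-0.524,4],[-28.9,37.5,0,-0.524,4],[-28.9,37.5,0,-0.524,4],[-28.9,37.5,4,-0.524,4],[-28.9,37.5,8,-0.524,4],[-28.9,37.5,11.5,-0.524,4],[-28.9,37.5,12.6,-0.524,4],[-28.9,37.5,12.6,-0.524,4],[-28.9,37.5,12.6,-0.524,4]]'
python3 - <<'E'
from h import *
p,d=snapshot("scene"); cv2.imwrite("pics/s7.png",cv2.resize(p[...,::-1][110:270,350:500],None,fx=3.7,fy=3.7,interpolation=cv2.INTER_CUBIC))
E
```

```text
time: 16.1
tool_pos: [447.0, -270.6, 33.5]
tcp_rot: [-180.0, -0.0, 44.2]
ft_force: [0.4, -1.4, -0.1]
finger_gap: 44.5
grip_force: 35.5
```

View pics/s7.png

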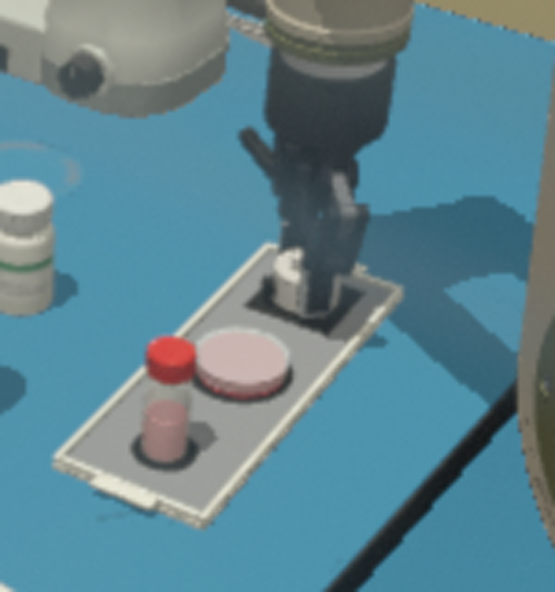

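```bash
python3 -m crank '[[0,0,0.3,0,4],[0,0,0.4,0,4],[0,0,0.4,0,5.8],[0,0,0.4,0,5.8],[0,0,0.4,0,5.8],[0,0,-2,0,5.8],[0,0,-6,0,6],[0,0,-10,0,7],[0,0,-14.2,0,7],[5,0,-14.2,0.1,7],[29.4,-0.7,-14.2,0.838,7],[29.4,-0.7,-14.2,0.838,7],[29.4,-0.7,-14.2,0.838,7],[29.4,-0.7,-14.2,0.838,7],[29.4,-0.7,-14.2,0.838,7],[29.4,-0.7,-14.2,0.838,7],[29.4,-0.7,-14.2,0.838,7],[29.4,-0.7,-14.2,0.838,7],[29.4,-0.7,-14.2,0.838,7]]' 30
python3 - <<'E'
from h import *
p,d=snapshot("top");a=p[215:275,335:475]; p2,_=snapshot("scene"); b=p2[110:270,350:500]
a=cv2.resize(a,None,fx=4,fy=4,interpolation=cv2.INTER_CUBIC); b=cv2.resize(b,(320,341)); c=np.zeros((600,560,3),np.uint8); c[:240,:]=a; c[250:591,:320]=b
cv2.imwrite("pics/s8.png",c[...,::-1])
E
```

```text
time: 18.05
tool_pos: [652.1, -63.5, 175.4]
tcp_rot: [180.0, 0.0, -4.0]
ft_force: [-0.1, -0.2, 0.1]
finger_gap: 70.0
grip_force: 0.0
```

View pics/s8.png

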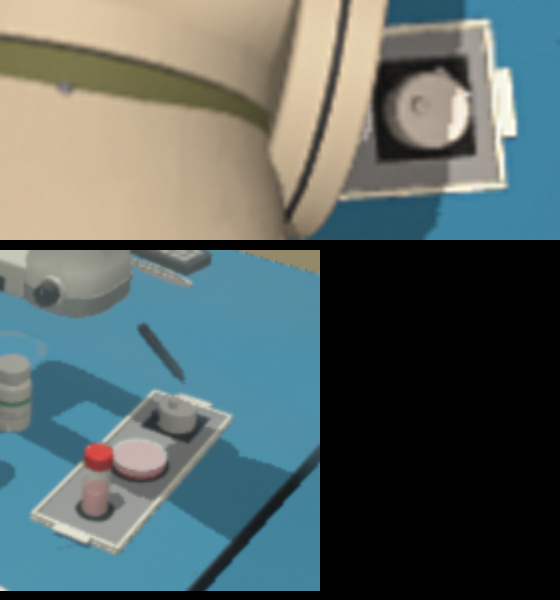

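The counter stands upright on the square. Its top-view centre needs a parallax check, so I'll measure it.

```bash
python3 - <<'E'
from h import *
for n in("top","scene"):
    p,d=snapshot(n); C=cloud(n,d)
    m=(np.hypot(C[...,0]-445,C[...,1]+272)<45)&(C[...,2]>26); w=C[m]
    m2=m&(C[...,2]<36); q=C[m2]; e,(a,b),_=cv2.minAreaRect(q[:,:2].astype(np.float32))
    print(n,len(w),"z",np.percentile(w[:,2],[5,50,99]).round(1),"ctr",np.round(e,1),round(a,1),round(b,1),q[:,:2].min(0).round(1),q[:,:2].max(0).round(1))
print(onz("top",335+427/4,215+111/4,32),onz("top",335+426/4,215+110/4,6))
E
```

```text
top 286 z [29.1 32.  43.5] ctr [ 445.1 -270.1] 42.2 42.3 [ 424.4 -291.2] [ 465.9 -248. ]
scene 174 z [27.2 31.7 42.1] ctr [ 445.4 -268.9] 43.0 43.1 [ 423.3 -290.2] [ 467.6 -245.7]
[ 443.34095273 -268.88562613   32.        ] [ 444.15223746 -276.00532548    6.        ]
```

The counter is about 2.5 mm off the pad centre, which is well inside the pad. Next I'll grip tube A.

```bash
python3 -m crank '[[0.05,0,4,0,7],[0.05,0,8,0,7],[0.05,0,11.5,0,7],[0.05,0,13,0,7],[0.05,0,13,0,7],[0.05,0,13,0,2],[0.05,0,13,0,2],[0.05,0,13,0,2],[0.05,0,13,0,2],[0.05,0,13,0,2],[0.05,0,13,0,2],[0.05,0,13,0,2],[0.05,0,12.5,0,2],[0.05,0,9,0,2],[0.05,0,4,0,2],[0.05,0,0,0,2],[0.05,0,0,0,2],[0.05,0,0,0,2]]' 30
python3 plan.py 653,-63.5,175,-4 439.5,232,175,-4 439.5,232,55,-4
```

```text
time: 20.05
tool_pos: [654.4, -62.4, 177.7]
tcp_rot: [180.0, -0.2, -4.0]
ft_force: [-0.6, 0.2, -1.2]
finger_gap: 26.4
grip_force: 29.5
[-23.36 -27.99  -0.  ] -0.0
[-23.36 -27.99  12.  ] -0.0
```

```bash
python3 -m crank '[[-2,-2.5,0,0,2],[-23.4,-28,0,0,2],[-23.4,-28,0,0,2],[-23.4,-28,0,0,2],[-23.4,-28,0,0,2],[-23.4,-28,0,0,2],[-23.4,-28,0,0,2],[-23.4,-28,0,0,2],[-23.4,-28,0,0,2],[-23.4,-28,0,0,2],[-23.4,-28,4,0,2],[-23.4,-28,8,0,2],[-23.4,-28,11,0,2],[-23.4,-28,12,0,2],[-23.4,-28,12,0,2],[-23.4,-28,12,0,2]]'
python3 - <<'E'
from h import *
p,d=snapshot("scene"); cv2.imwrite("pics/s9.png",cv2.resize(p[...,::-1][150:350,220:470],None,fx=3,fy=3,interpolation=cv2.INTER_CUBIC))
E
python3 plan.py 439.5,232,55,-4 598.5,-163,185,-4
```

```text
time: 21.65
tool_pos: [439.8, 232.3, 55.3]
tcp_rot: [180.0, 0.0, -4.0]
ft_force: [-1.0, -0.1, 0.3]
finger_gap: 26.4
grip_force: 29.4
[ 18.62  38.29 -13.  ] -0.0
```

View pics/s9.png

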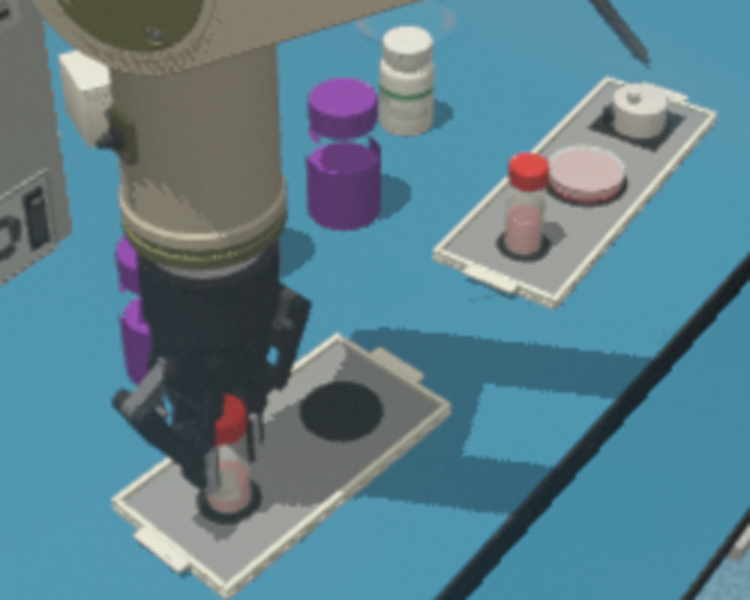

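Tube A stands over its pad (crop 230,500). The three things in the long tray look right too. I'll release and go for the small white-cap bottle.

```bash
python3 -m crank '[[0,0,0.4,0,2],[0,0,0.4,0,2],[0,0,0.4,0,5.5],[0,0,0.4,0,5.5],[0,0,0.4,0,5.5],[0,0,-3,0,6],[0,0,-8,0,7],[0,0,-13,0,7],[1,4,-13,0,7],[18.6,38.3,-13,0,7],[18.6,38.3,-13,0,7],[18.6,38.3,-13,0,7],[18.6,38.3,-13,0,7],[18.6,38.3,-13,0,7],[18.6,38.3,-13,0,7],[18.6,38.3,-13,0,7],[18.6,38.3,-13,0,7],[18.6,38.3,-13,0,7],[18.6,38.3,-13,0,7]]' 30 && python3 -m crank '[[0,0,4,0,7],[0,0,8,0,7],[0,0,12,0,7],[0,0,14,0,7],[0,0,14,0,7],[0,0,14,0,3.8],[0,0,14,0,3.8],[0,0,14,0,3.8],[0,0,14,0,3.8],[0,0,14,0,3.8],[0,0,14,0,3.8],[0,0,13.5,0,3.8],[0,0,10,0,3.8],[0,0,5,0,3.8],[0,0,1,0,3.8],[0,0,1,0,3.8],[0,0,1,0,3.8]]' 40
python3 plan.py 598.5,-163,175,-4 431.7,132.7,175,-4
```

```text
time: 23.6
tool_pos: [598.0, -162.4, 184.6]
tcp_rot: [-180.0, 0.1, -4.1]
ft_force: [0.3, 1.0, -0.4]
finger_gap: 70.0
grip_force: 0.0
time: 25.3
tool_pos: [599.1, -162.1, 177.3]
tcp_rot: [179.9, -0.2, -4.0]
ft_force: [0.4, 0.0, -2.5]
finger_gap: 42.2
grip_force: 40.8
[-18.7  -28.33  -0.  ] -0.0
```

```bash
python3 -m crank '[[-1.5,-2.5,0,0,3.8],[-18.7,-28.3,0,0,3.8],[-18.7,-28.3,0,0,3.8],[-18.7,-28.3,0,0,3.8],[-18.7,-28.3,0,0,3.8],[-18.7,-28.3,0,0,3.8],[-18.7,-28.3,0,0,3.8],[-18.7,-28.3,0,0,3.8],[-18.7,-28.3,0,0,3.8],[-18.7,-28.3,4,0,3.8],[-18.7,-28.3,8,0,3.8],[-18.7,-28.3,11,0,3.8],[-18.7,-28.3,12,0,3.8],[-18.7,-28.3,12.1,0,3.8],[-18.7,-28.3,12.4,0,3.8],[-18.7,-28.3,12.4,0,3.8]]' && python3 -m crank '[[0,0,0,0,6.5],[0,0,0,0,6.5],[0,0,0,0,6.5],[0,0,-4,0,6.5],[0,0,-8,0,7],[0,0,-12,0,7],[0,0,-15,0,7],[3,10,-15,0,7],[6,30,-15,0,7],[6,50,-15,0,7],[6,50,-15,0,7],[6,50,-15,0,7],[6,50,-15,0,7],[6,50,-15,0,7],[6,50,-15,0,7],[6,50,-15,0,7],[6,50,-15,0,7],[6,50,-15,0,7],[6,50,-15,0,7]]'
python3 - <<'E'
from h import *
T={"tubeB":(432.4,-82.3,81),"dish":(438.8,-177.6,20),"counter":(445.6,-271.8,42),"tubeA":(439.5,232,81),"bottle":(431.7,132.7,88),"blue":(581,58,105)}
for n in("top","scene"):
    p,d=snapshot(n); C=cloud(n,d); cv2.imwrite(f"pics/end_{n}.png",p[...,::-1])
    for k,(x,y,h) in T.items():
        w=C[(np.hypot(C[...,0]-x,C[...,1]-y)<45)&(C[...,2]>h-(9 if k!="counter" else 16))&(C[...,2]<h+8)]
        if len(w)<20: print(n,k,"hidden");continue
        e,_=cv2.minEnclosingCircle(w[:,:2].astype(np.float32)); print(n,k,np.round(e,1),"want",x,y,"top",np.percentile(w[:,2],95).round())
E
```

```text
time: 26.9
tool_pos: [432.0, 132.3, 52.8]
tcp_rot: [179.9, 0.0, -4.0]
ft_force: [-8.7, -5.3, 19.2]
finger_gap: 42.0
grip_force: 44.5
time: 28.8
tool_pos: [455.8, -370.6, 200.3]
tcp_rot: [-179.9, 0.1, -4.1]
ft_force: [-0.3, 0.1, 0.0]
finger_gap: 69.6
grip_force: 0.0
top tubeB [433.6 -82.6] want 432.4 -82.3 top 84.0
top dish [ 435.9 -182.7] want 438.8 -177.6 top 23.0
top counter [ 447.3 -269.6] want 445.6 -271.8 top 38.0
top tubeA [437.7 234.1] want 439.5 232 top 84.0
top bottle [431.6 133.3] want 431.7 132.7 top 90.0
top blue [581.3  56.5] want 581 58 top 107.0
scene tubeB [431.6 -79.9] want 432.4 -82.3 top 83.0
scene dish [ 436.8 -174.5] want 438.8 -177.6 top 22.0
scene counter [ 447.4 -266.7] want 445.6 -271.8 top 40.0
scene tubeA [437.6 234.7] want 439.5 232 top 82.0
scene bottle [431.1 135.2] want 431.7 132.7 top 89.0
scene blue [581.   59.7] want 581 58 top 106.0
```

View pics/end_scene.png

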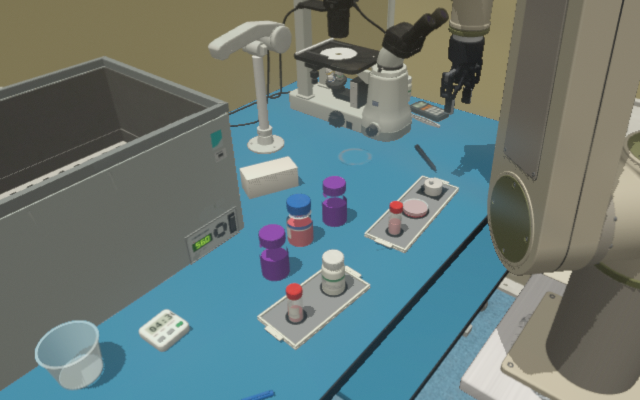

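The final picture shows all five upright on their pads: tubes at (396,220) and (294,303), dish (415,208), counter (433,187), white-cap bottle (333,273). The blue-cap and purple bottles haven't moved. Each part is within about 3 mm of its pad centre, except that the scene-view fit puts the counter about 5 mm out. Its cleaner fit earlier gave about 2.5 mm, so I'm handing in.

```bash
python3 -c "from bench import hand_in; print(hand_in())"
```

```text
the job is handed in; nothing more can be done
None
```

Both kits are made up and handed in at about 29 s: all five parts stand upright on their pads, about 3 mm or less off centre by my best measurements, and the larger bottle and the purple look-alikes were left where they were.

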